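# Load the power module and slide the tray into the test bay

### The job

Put the finned power module flat into the empty pocket of the aluminium tray, then slide the loaded tray, handle towards you, into the test bay until it is fully home against the stop, its near rim flush with the bay's mouth. Let go, and leave everything else on the bench where it stands.

Things in the scene. Friction and masses are not known exactly. Their poses are not given: they have to be found in the camera images.
- tray_center (a point): Centre of the loose aluminium tray, 5 mm above its underside. 120 mm deep (x) x 160 mm wide (y), rim 10 mm high, walls and floor 4 mm; 0.4 kg; it slides flat on the bench, +x side towards the bay (x into the bay, z up). A green board with two black capacitors (35 mm across, tops 51 mm over the bench, 35 mm or more beyond the pocket's edge) is fixed on its +y half; its -y half is the empty pocket.
- tray_handle (a point): Middle of the tray's handle, 36 mm over the bench: a black upright fin on the tray's near (-x) rim, 14 mm thick along the tray's y, 45 mm long along x (tray x -105 to -60 mm), top 55 mm over the bench. This point is at tray x -82.5 mm, y 0; axes as the tray's. Pinch it across its 14 mm with the gripper leaning back from the bay.
- tray_pocket (a point): Centre of the floor of the tray's empty pocket, 4 mm above the tray's underside, at tray x 0, y -36 mm. Pocket 112 mm (tray x) x 60 mm (tray y), edged along its length by two ribs 8 mm high above its floor, at its ends by the tray's rim (6 mm above it). Axes as the tray's.
- module_center (a point): Centre of the loose finned power module, 22.5 mm above its underside: block 100 mm (x) x 50 mm (y) x 45 mm high, black base under upright aluminium fins along its length; 0.28 kg. It lies flat on the bench, its length roughly along world x. In the pocket its length lies along the tray's x, either way round.
- bay_mouth (a point): Middle of the test bay's mouth, at bench level: x into the bay, y left, z up. The bay is a white bottomless frame bolted to the bench, mouth towards the robot. Channel 166 mm wide between walls; flared lead-ins reach 28 mm out in front. Back stop 120 mm inside: at home the tray's centre is 60 mm inside. Slot lips over the tray's rim begin 30 mm inside, 18 mm above the bench, 144 mm apart.
- bay_head (a point): Middle of the underside of the grey instrument head that bridges the bay's mouth, 150 mm above the bench. The head reaches from 35 mm in front of the mouth to 45 mm behind it, 182 mm wide, 80 mm high; a clear cover at its underside height closes the top behind it. With the tray home it overhangs the handle's middle by 12 mm, so an upright gripper cannot stand there. Axes as the bay's.
- keypad: Bystander: white handheld keypad 140 x 75 x 30 mm lying flat, long way roughly along world x. Origin under its centre.
- spool: Bystander: solder spool, 64 mm across, 50 mm high, standing. Origin under its centre.
- capacitor: Bystander: big black can capacitor, 52 mm across, 68 mm high, standing. Origin under its centre.
- transformer: Bystander: black adapter block 110 x 65 mm, 67 mm high over its terminals. Origin under its centre.
- mug: Bystander: white mug, 80 mm across, 95 mm high. Origin under its centre.
- screwdriver: Bystander: screwdriver lying on the bench, about 200 mm long.
Mind the look-alikes: they are no part of the job. What is shaped like the part that bears tray_center but turquoise or yellow is not meant.

How it is judged (in metres and radians):
On the way, in this order (a step that is already met when the one before it is completed fails the run):
1. the module lies in the tray's pocket (x of module_center in the frame of tray_pocket between -0.01 and 0.01 m and y of module_center in the frame of tray_pocket between -0.009 and 0.009 m and z of module_center in the frame of tray_pocket between 0.0185 and 0.0265 m and angle between the x axis of module_center and the x axis of tray_pocket, either way round below 0.15 rad and angle between module_center's own z axis and vertical below 0.08 rad), for 0.2 s.
2. the loaded tray is home in the bay (all of step 1 and x of tray_center in the frame of bay_mouth above 0.055 m and y of tray_center in the frame of bay_mouth between -0.006 and 0.006 m and angle between the x axis of tray_center and the x axis of bay_mouth, either way round below 0.06 rad and height (world z) of tray_center below 0.009 m and angle between tray_center's own z axis and vertical below 0.05 rad), for 0.2 s.
At the end, for the whole second after the job is handed in: The module lies flat in the tray's pocket (centre within 10 mm along and 9 mm across, length within 0.15 rad of the tray's, on the pocket floor within 4 mm), and the tray lies flat in the bay, within 5 mm of the stop, within 6 mm of the middle and 0.06 rad of straight (all of step 2); the robot touches nothing.
It fails at once if a bystander is moved more than 15 mm (distance of any of keypad, spool, capacitor, transformer, mug, screwdriver from where it was at the start of the episode above 0.015 m).
It also fails if it takes over 70 s, if anything falls off the work surface, if the arm or the gripper's body presses on something with over 40 N, if the wrist force passes 120 N, or if a joint passes its speed limit or range.

### The arm

A 6-joint arm with a two-finger parallel gripper is mounted at the origin on the work surface. World frame = base frame: x ahead of the robot, y to its left, z up, the work surface at z = 0. Lengths are in mm, angles in rad, forces in N, time in s.
With the tool pointing down it reaches from about 350 to 975 mm from the base axis. Payload 7.1 kg.
Tool frame: the origin (TCP) lies at the very end of the fingers, on their centre line; the grasp point (between the pads) lies 19 mm behind it; z points along the fingers, y is the line along which they close (so a half turn about z gives the same grasp; the last joint's range is limited). The gripper opens to 88 mm and grips with 3 to 60 N. Pads are 20 mm wide; open, the fingers measure 115 mm over their backs; the gripper's body (75 mm by 178 mm) begins 61 mm behind the grasp point.
Start: joints at [1.159, 0.423, 1.63, -0, 1.089, -0.019], TCP at [239.203, 577.396, 222.675] pointing down, gripper open.
Joint ranges: [-3, 3], [-0.9, 2.11], [0.09, 2.58], [-1.31, 4.45], [0.11, 2.69], [-2.54, 2.54]. Speed limits (rad/s): [2.39, 2.39, 3.01, 3.14, 3.14, 3.14].

### API

Orientations are given as a rotation vector (axis times angle).
In Python, from workcell import get_obs, get_image, job, models gives the robot as it stands.
- The arm moves only by the tool jog_arm, never from a script. Its argument "increments" is one flat list of numbers, 7 for each row, row after row: the turn, a rotation vector about the tool's x, y, z in degrees, then the shift along the tool's x, y, z in mm, then the opening in per cent of the stroke, from 0 (shut) to 100 (fully open). A call has 1 to 12 rows; each row shifts and turns the commanded pose from where the row before left it, along the tool's axes as they then stand; what a row does not reach is not made up. A row lasts 1/8 s, in which the tool goes at most 62.5 mm and 10.7 degrees, less where a joint would pass 70% of its speed; a pose out of reach is approached as far as the arm can. A call is refused whole if a number of a shift passes 62.5 or a number of a turn 10.7, either way. A call with a gripper value outside its range is refused whole. The fingers move at their own pace and stop on an object; the grip force is fixed at half the most. Time passes only in rows, so rows that do not move let the fingers close. It gives the time, the measured TCP pose, the force, the opening and the grip force at its end, in the units of the state.
- get_obs(): the state, without advancing time (a new reading comes with each control period).
- get_image(name): name is "scene" or "top" or "wrist"; returns a dict with "pixels" (384x512x3 uint8, blue, green, red), "depth" (384x512 float32, mm along the optical axis (not along the pixel's ray), 0 where there is no reading), "fx", "fy", "cx", "cy" (pixels), "cam_to_world" (4x4, takes a point from camera to world coordinates); the wrist camera has in their place "tool_from_camera" (4x4, takes a point from camera to tool coordinates, whose origin is the TCP and whose axes are the flange's). Camera axes: x right, y up, looking along -z (the intrinsics and any distortion apply to the point x, -y, -z); pixel columns grow to the right and rows downward; lengths in mm; the calibration is good to about 2 mm. The wrist camera is an equidistant fisheye: a pixel r from the principal point sees the ray r / f radians off the axis. A picture is of the moment at which its call begins: read the wrist's pose just before it.
- job.close_job(): hands the job in; it is judged then, once.
Trained networks look in the newest picture that a camera, given by its name, has taken for a name from the list of things; names that differ only in an ending like _2 or _b are one class to them, and where a whole thing is asked for, a point or a joint stands for the part that bears it (a point fixed in the world has none). Each returns a list of dicts, best first, with "p" (0 to 1); they miss things now and then, are a little off and sometimes report something else, mostly with a low value. They report only what shows in the picture. A call takes as long as a camera call. They do not tell look-alikes from the thing itself.
- models.look_for(target, camera): "centre" ([x, y, z] in mm, in world coordinates, good to about 4 mm: the middle of the surface that is visible of it).
- models.regions_of(target, camera): "region" (384x512 bool, what is visible of it).
The state is a dict: "t": time; "qpos": joint angles; "qvel": joint speeds; "joint_torque": joint torques, N m; "ee_pos": TCP position; "orientation": TCP orientation; "ft_force": force on the tool from outside, world axes, zero at the start; "moment": the same for the moment, N m; "width": finger opening in mm; "grasp_force": force on a finger pad.
Only numpy, scipy, OpenCV 4.12 (cv2) and the standard library are available. Lean on these libraries where they do the work, as an engineer would, in place of code of your own. Each camera call takes 0.05 s, during which the arm holds its last target. There are 200 camera calls.

## Working session

There is one attempt and no reset: what is moved stays moved. The work goes in short steps, Python scripts to look and compute and a tool call to move; the robot and the scene stay as the last step left them, time stands still between calls to the robot, and variables do not carry over. Pictures are saved under pics/ and viewed, at most 10 in all, crops included, and the job is handed in when it is done.

Besides the shell and the picture viewer there is one more tool, called as name(argument=value, ...) on one line, values as JSON. jog_arm: Moves the arm, as the interface text tells. Its arguments: {"type":"object","properties":{"increments":{"type":"array"}},"required":["increments"]}

```bash
mkdir -p pics; cat > h.py <<'E'
import numpy as np, cv2
from workcell import get_obs, get_image, job, models
from scipy.spatial.transform import Rotation as R
def cloud(im):
    d=im["depth"]; v,u=np.mgrid[0:384,0:512]
    p=np.stack([(u-im["cx"])/im["fx"]*d,-(v-im["cy"])/im["fy"]*d,-d],-1)
    M=np.array(im["cam_to_world"]); w=p@M[:3,:3].T+M[:3,3]; w[d<=0]=np.nan
    return w
E
python3 - <<'E'
from h import *
o=get_obs(); print(o)
ims={n:get_image(n) for n in("scene","top")}
for n,im in ims.items():
    cv2.imwrite(f"pics/{n}.png",cv2.resize(im["pixels"],(800,600),interpolation=cv2.INTER_CUBIC)); np.savez(f"{n}.npz",**im)
    print(n,im["fx"],np.array(im["cam_to_world"]).round(2).tolist(), [k for k in im])
for t in("tray_center","tray_handle","module_center","keypad","spool","capacitor","transformer","mug","screwdriver"):
    for c in("top","scene"):
        print(t,c,[(np.round(r["centre"]).tolist(),round(r["p"],2)) for r in models.look_for(t,c)][:3])
E
```

```text
{'t': 0.0, 'qpos': array([ 1.15900095e+00,  4.23842026e-01,  1.63071953e+00, -2.57328526e-05,
        1.08862053e+00, -1.90297785e-02]), 'qvel': array([ 0.00023702,  0.00038181,  0.00028415,  0.00267318,  0.0006098 ,
       -0.0008377 ]), 'joint_torque': array([-9.83633581e-04, -5.44645035e+01, -2.73679411e+01,  6.44154917e-02,
        2.26935104e-02, -9.66460311e-05]), 'ee_pos': array([238.98170698, 576.87351007, 221.88937125]), 'orientation': array([-6.12916258e-01, -3.08089880e+00,  2.44638617e-03]), 'ft_force': array([ 0.15320377,  0.27702348, -0.51984147]), 'moment': array([-0.03522239, -0.02054592, -0.03929061]), 'grasp_force': 0.0, 'width': 87.42919477405725}
scene 386.45971905032206 [[0.65, -0.4, 0.65, 1294.26], [0.76, 0.37, -0.54, -702.59], [-0.02, 0.84, 0.54, 824.89], [0.0, 0.0, 0.0, 1.0]] ['pixels', 'depth', 'fx', 'fy', 'cx', 'cy', 'cam_to_world']
top 442.6811949070064 [[-0.01, 0.99, -0.15, 300.72], [-1.0, -0.01, 0.02, -7.76], [0.01, 0.15, 0.99, 1350.06], [0.0, 0.0, 0.0, 1.0]] ['pixels', 'depth', 'fx', 'fy', 'cx', 'cy', 'cam_to_world']
tray_center top [([512.0, -56.0, 7.0]
[... 478 characters left out ...]
], 0.85)]
keypad top [([446.0, -269.0, 29.0], 0.82)]
keypad scene [([464.0, -277.0, 28.0], 0.74), ([673.0, 272.0, 42.0], 0.54)]
spool top [([652.0, 278.0, 46.0], 0.95)]
spool scene [([670.0, 269.0, 40.0], 0.88)]
capacitor top [([668.0, -277.0, 66.0], 0.82), ([476.0, 280.0, 41.0], 0.45)]
capacitor scene [([694.0, -293.0, 51.0], 0.93)]
transformer top [([483.0, -442.0, 47.0], 0.92), ([511.0, -57.0, 4.0], 0.49)]
transformer scene [([507.0, -460.0, 54.0], 0.67)]
mug top [([616.0, -383.0, 45.0], 0.56)]
mug scene [([639.0, -379.0, 59.0], 0.65), ([803.0, -107.0, 156.0], 0.55)]
screwdriver top [([510.0, 412.0, 22.0], 0.9), ([505.0, -58.0, 2.0], 0.64)]
screwdriver scene [([517.0, 406.0, 17.0], 0.56)]
```

View pics/top.png

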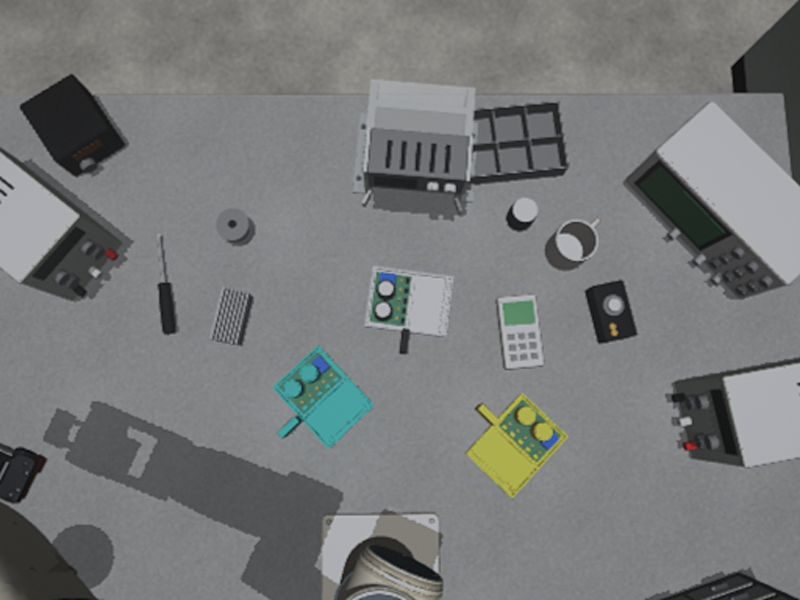

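View pics/scene.png

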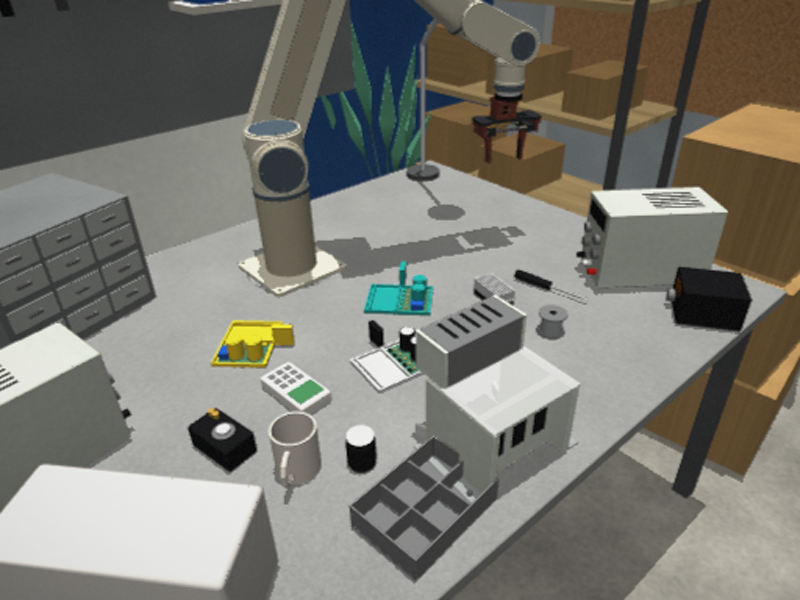

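The top view shows three trays: aluminium/white-grey at (410,303), turquoise at (323,397) and yellow at (517,445). The first is the one meant, because it is bare aluminium and has a green board. The module is at (231,316) and the bay mouth at (418,190). The scene view agrees: the pocket is on the right half (-y) and the handle is on the near side.

```bash
python3 - <<'E'
from h import *
im=dict(np.load("top.npz")); w=cloud(im); px=im["pixels"]
x,y,z=w[...,0],w[...,1],w[...,2]
def rect(m,name):
    P=w[m][:,:2].astype(np.float32); r=cv2.minAreaRect(P); b=cv2.boxPoints(r)
    print(name,len(P),"c",np.round(r[0],1),"size",np.round(r[1],1),"ang",round(r[2],2),"corners",b.round(0).tolist(),"z med",np.median(w[m][:,2]).round(1))
bench=(abs(x-500)<100)&(abs(y-150)<30); print("bench z",np.nanmedian(z[bench]))
rect((z>32)&(abs(x-476)<80)&(abs(y-283)<60),"module")
T=(abs(x-500)<125)&(abs(y+56)<110)
hsv=cv2.cvtColor(px,cv2.COLOR_BGR2HSV)
rect(T&(z>4),"tray+handle")
rect(T&(z>2.5)&(x>448),"tray approx")
rect(T&(z>42)&(x<470),"handle top")
rect(T&(z>42)&(x>470),"caps")
H=(abs(x-800)<160)&(abs(y+80)<150)
rect(H&(z>215)&(z<245),"head top")
rect(H&(z>140)&(z<165),"cover")
rect(H&(x<790)&(z>8)&(z<140),"low front")
c=px[150:250,200:310]
cv2.imwrite("pics/crop.png",cv2.resize(c,None,fx=5,fy=5,interpolation=cv2.INTER_CUBIC))
for r in range(90,140,3): print(r,[(int(x[r,k]),int(y[r,k]),int(z[r,k])) for k in range(230,308,7) if np.isfinite(z[r,k])])
E
```

```text
bench z 0.08517021253669554
module 464 c [480.3 283.1] size [51.4 99.6] ang 77.63 corners [[426.0, 269.0], [523.0, 247.0], [534.0, 298.0], [437.0, 319.0]] z med 42.5
tray+handle 1703 c [496.1 -56.1] size [219.3 241.9] ang 89.71 corners [[375.0, -165.0], [617.0, -166.0], [618.0, 53.0], [376.0, 54.0]] z med 7.8
tray approx 1960 c [536. -56.] size [220.  175.9] ang 89.73 corners [[448.0, -166.0], [623.0, -166.0], [624.0, 54.0], [449.0, 54.0]] z med 6.4
handle top 74 c [428.8 -47.8] size [13.9 43.8] ang 82.12 corners [[406.0, -52.0], [450.0, -58.0], [451.0, -44.0], [408.0, -38.0]] z med 53.9
caps 213 c [507.8 -10.8] size [31.7 75.6] ang 81.54 corners [[468.0, -21.0], [543.0, -32.0], [547.0, -1.0], [473.0, 10.0]] z med 50.9
head top 2071 c [728.  -69.7] size [182.   82.8] ang 85.5 corners [[680.0, -157.0], [762.0, -164.0], [776.0, 18.0], [694.0, 24.0]] z med 229.5
cover 2192 c [791.4 -75.4] size [193.7 207.9] ang 84.53 corners [[679.0, -162.0], [886.0, -182.0], [904.0, 11.0], [697.0, 31.0]] z med 154.6
low front 191 c [744.7 -83.2] size [284.9 134.9] ang 79.57 corners [[653.0, -211.0], [7
[... 2780 characters left out ...]
-50, 2), (715, -72, -2), (715, -94, -1), (714, -116, 1), (714, -138, 0), (706, -158, 27), (714, -183, 0), (713, -204, 3)]
132 [(705, 37, 0), (706, 15, -2), (706, -6, -2), (704, -28, 3), (704, -50, 1), (705, -72, -1), (706, -94, -4), (704, -116, 0), (705, -138, 0), (697, -158, 23), (706, -183, -5), (705, -205, -2)]
135 [(697, 38, -3), (694, 15, 3), (694, -6, 3), (695, -28, 0), (695, -50, -1), (694, -72, 2), (694, -94, 3), (695, -116, 0), (695, -138, -2), (692, -159, 7), (695, -182, 0), (694, -204, 1)]
138 [(687, 38, -3), (687, 16, -5), (685, -6, 1), (686, -28, -1), (686, -50, -2), (686, -72, -1), (685, -94, -1), (686, -116, -3), (685, -138, 0), (684, -160, 1), (685, -182, 0), (685, -204, -2)]
```

View pics/crop.png

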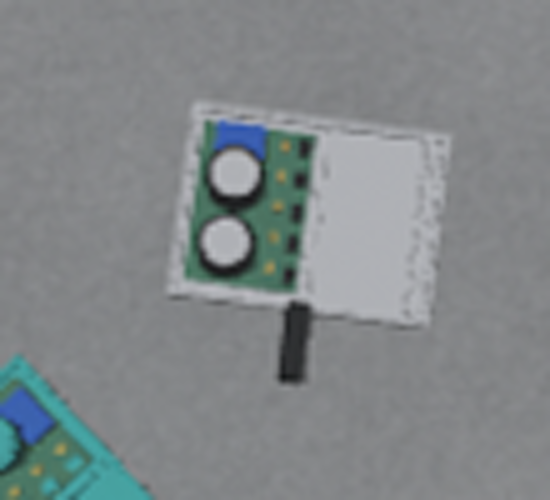

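The crop confirms the aluminium tray: green board with two capacitors on its left (+y) half, an empty pocket on the right, and a black handle at the bottom (-x). Next I refine the edges on their known height planes.

```bash
cat >> h.py <<'E'
def onplane(im,uv,z):
    M=np.array(im["cam_to_world"]); uv=np.atleast_2d(uv).astype(float)
    d=np.stack([(uv[:,0]-im["cx"])/im["fx"],-(uv[:,1]-im["cy"])/im["fy"],-np.ones(len(uv))],-1)@M[:3,:3].T
    return (M[:3,3]+d*((z-M[2,3])/d[:,2])[:,None])[:,:2]
def planerect(im,mask,z,name=""):
    mask=mask.astype(np.uint8); n,l,s,_=cv2.connectedComponentsWithStats(mask); k=1+np.argmax(s[1:,4]); m=(l==k).astype(np.uint8)
    c=max(cv2.findContours(cv2.resize(m,None,fx=4,fy=4,interpolation=cv2.INTER_NEAREST),cv2.RETR_EXTERNAL,cv2.CHAIN_APPROX_NONE)[0],key=len)[:,0]
    P=onplane(im,(c+.5)/4-.5,z).astype(np.float32); r=cv2.minAreaRect(P)
    b=cv2.boxPoints(r); e=b[1]-b[0]; a=np.degrees(np.arctan2(e[1],e[0])); a=(a+45)%90-45
    print(name,s[k,4],"c",np.round(r[0],1),"size",np.round(r[1],1),"yaw mod90",round(a,2)); return r,a
E
python3 - <<'E'
from h import *
im=dict(np.load("top.npz")); w=cloud(im); g=im["pixels"].astype(int); x,y=w[...,0],w[...,1]
gray=g.mean(-1); print("bench",np.median(gray[(abs(x-600)<30)&(abs(y)<100)]))
sat=g.max(-1)-g.min(-1)
T=(x>440)&(x<580)&(abs(y+56)<110)
for th in(20,28,36): planerect(im,T&((gray>np.median(gray[T&(y<-150)])+th)|(sat>30)),8,"tray%d"%th)
H=(x<460)&(x>390)&(abs(y+50)<40)
planerect(im,H&(gray<80),54,"handle")
H=(x<600)&(x>400)&(abs(y-283)<60)
planerect(im,models.regions_of("module_center","top")[0]["region"],45,"module")
E
```

```text
bench 133.66666666666666
tray20 1560 c [512.3 -58.4] size [163.5 122.6] yaw mod90 -7.95
tray28 1362 c [510.9 -58.4] size [162.  120.2] yaw mod90 -7.67
tray36 773 c [504.1 -95.7] size [ 80.5 113.1] yaw mod90 -7.25
handle 77 c [426.5 -46.9] size [16.9 46.5] yaw mod90 -0.76
module 686 c [477.6 279.4] size [ 63.3 104.6] yaw mod90 -12.7
```

jog_arm(increments=[0,0,-10,-60,0,0,100,0,0,0,-60,0,0,100,0,0,0,-50,0,0,100,0,0,0,0,0,0,100])

```text
t: 1.55
ee_pos: [405.2, 529.5, 222.5]
orientation: [0.348, 3.121, 0.001]
ft_force: [-1.3, -0.6, -1.4]
width: 87.5
grasp_force: 0.0
```

jog_arm(increments=[0,0,0,-25.4,-44.8,0,100,0,0,0,-25.4,-44.8,0,100,0,0,0,-25.4,-44.8,10,100,0,0,0,-25.4,-44.8,20,100,0,0,0,-25.4,-44.8,30,100,0,0,0,0,0,40,100,0,0,0,0,0,0,100,0,0,0,0,0,0,100])

```text
t: 2.55
ee_pos: [477.6, 285.6, 123.7]
orientation: [0.34, 3.122, 0.001]
ft_force: [0.9, 0.5, 0.4]
width: 87.9
grasp_force: 0.0
```

```bash
python3 - <<'E'
from h import *
o=get_obs(); im=get_image("wrist"); cv2.imwrite("pics/w1.png",cv2.resize(im["pixels"],(800,600)))
print(o["ee_pos"],o["orientation"],im["fx"],im["cx"],im["cy"],np.array(im["tool_from_camera"]).round(3).tolist())
d=im["depth"]; v,u=np.mgrid[0:384,0:512]; a=(u-im["cx"])/im["fx"]; b=(v-im["cy"])/im["fy"]; r=np.hypot(a,b)+1e-9
s=np.tan(np.minimum(r,1.4))/r
p=np.stack([a*s*d,-b*s*d,-d],-1); M=np.array(im["tool_from_camera"]); t=p@M[:3,:3].T+M[:3,3]
w=t@R.from_rotvec(o["orientation"]).as_matrix().T+o["ee_pos"]
m=(d>0)&(w[...,2]>35)&(w[...,2]<50)&(abs(w[...,0]-480)<80)&(abs(w[...,1]-283)<50)
P=w[m][:,:2].astype(np.float32); q=cv2.minAreaRect(P); print(len(P),q,np.median(w[m][:,2]))
print("tool frame",cv2.minAreaRect(t[m][:,:2].astype(np.float32)))
E
```

```text
[477.57329829 285.56358577 123.74665721] [3.40234289e-01 3.12235736e+00 1.08269733e-03] 297.3186396354542 253.80983015428 195.46390526353537 [[0.001, 0.959, 0.283, 77.528], [1.0, -0.001, 0.0, -0.102], [0.001, 0.283, -0.959, -162.557], [0.0, 0.0, 0.0, 1.0]]
2921 ((481.4692687988281, 282.9922180175781), (50.35184860229492, 100.93803405761719), 78.03379821777344) 45.34894618862188
tool frame ((-4.3041229248046875, -1.7324657440185547), (50.35112762451172, 100.9394302368164), 89.52771759033203)
```

jog_arm(increments=[0,0,0,-4.3,-1.7,30,100,0,0,0,0,0,40,100,0,0,0,0,0,27,100,0,0,0,0,0,12,100,0,0,0,0,0,0,100,0,0,0,0,0,0,40,0,0,0,0,0,0,40,0,0,0,0,0,0,20,0,0,0,0,0,0,20,0,0,0,0,0,0,20,0,0,0,0,0,0,20])

```text
t: 3.98
ee_pos: [481.7, 282.1, 14.0]
orientation: [0.342, 3.122, 0.001]
ft_force: [-0.4, 0.8, 4.7]
width: 49.8
grasp_force: 30.0
```

jog_arm(increments=[0,0,0,0,0,-20,20,0,0,-2.7,0,0,-45,20,0,0,-2,0,0,-45,20,0,0,0,0,-25,0,20,0,0,0,0,-50,0,20,0,0,0,1.6,-50,0,20,0,0,0,0,-50,0,20,0,0,0,0,-35,0,20,0,0,0,0,-14.3,0,20,0,0,0,0,0,0,20,0,0,0,0,0,0,20])

```text
t: 5.35
ee_pos: [449.3, 60.4, 123.5]
orientation: [-0.213, -3.134, -0.0]
ft_force: [-0.1, -0.2, -2.5]
width: 49.6
grasp_force: 30.0
```

```bash
cat >> h.py <<'E'
def wcloud(name="wrist"):
    o=get_obs(); im=get_image("wrist")
    d=im["depth"]; v,u=np.mgrid[0:384,0:512]; a=(u-im["cx"])/im["fx"]; b=(v-im["cy"])/im["fy"]; r=np.hypot(a,b)+1e-9
    s=np.tan(np.minimum(r,1.4))/r
    p=np.stack([a*s*d,-b*s*d,-d],-1); M=np.array(im["tool_from_camera"]); t=p@M[:3,:3].T+M[:3,3]
    w=t@R.from_rotvec(o["orientation"]).as_matrix().T+o["ee_pos"]
    w[d<=0]=np.nan; return o,im,t,w
def wrect(P,name):
    P=P.astype(np.float32); r=cv2.minAreaRect(P); b=cv2.boxPoints(r); e=b[1]-b[0]; a=(np.degrees(np.arctan2(e[1],e[0]))+45)%90-45
    print(name,len(P),"c",np.round(r[0],1),"size",np.round(r[1],1),"yaw",round(float(a),2))
E
python3 - <<'E'
from h import *
o,im,t,w=wcloud(); print(o["ee_pos"],o["orientation"],o["width"])
cv2.imwrite("pics/w2.png",cv2.resize(im["pixels"],(800,600)))
x,y,z=np.moveaxis(w,-1,0)
T=(abs(x-511)<80)&(abs(y+58)<100)&(z<60)
print("bench",np.nanmedian(z[(abs(x-600)<20)&(abs(y+58)<60)]))
for lo in(4,6,7.5): wrect(w[T&(z>lo)&(z<14)&(x>440)],"tray z>%g"%lo)
wrect(w[T&(z>50)&(z<60)&(x<455)],"handle"); wrect(w[(z>48)&(z<60)&(x<470)&(x>380)&(abs(y+50)<40)],"handle")
wrect(w[T&(z>46)&(z<56)&(x>470)],"caps")
m=(abs(t[...,0])<60)&(abs(t[...,1])<35)&(abs(t[...,2]+31)<6); wrect(t[m][:,:2],"module top, tool")
np.savez("w2.npz",w=w,px=im["pixels"])
E
```

```text
[449.3397496   60.38882753 123.52053926] [-2.13478009e-01 -3.13422294e+00 -2.32615288e-04] 49.620972906070406
bench 0.3708001165160937Traceback (most recent call last):
  File "<stdin>", line 7, in <module>
  File "h.py", line 27, in wrect
    P=P.astype(np.float32); r=cv2.minAreaRect(P); b=cv2.boxPoints(r); e=b[1]-b[0]; a=(np.degrees(np.arctan2(e[1],e[0]))+45)%90-45
                              ~~~~~~~~~~~~~~~^^^
cv2.error: OpenCV(4.12.0) /io/opencv/modules/imgproc/src/convhull.cpp:143: error: (-215:Assertion failed) total >= 0 && (depth == CV_32F || depth == CV_32S) in function 'convexHull'
```

View pics/w2.png

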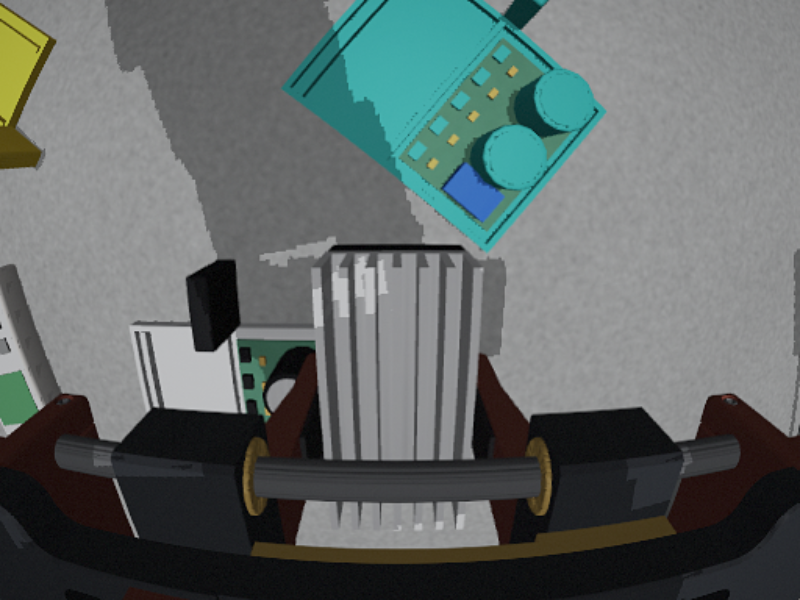

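The fisheye looks towards the robot: image up is world -x. The tray's -x edge shows at (130-320,325), with the handle at (213,305). I'll hover further forward to see the whole tray.

jog_arm(increments=[0,0,0,-30,-16,0,20,0,0,0,-50,-27,0,20,0,0,0,-50,-27,0,20,0,0,0,-46,-27,0,20,0,0,0,0,0,0,20,0,0,0,0,0,0,20])

```text
t: 6.15
ee_pos: [609.7, -59.1, 122.9]
orientation: [-0.212, -3.132, -0.0]
ft_force: [-0.1, 0.3, -2.2]
width: 49.8
grasp_force: 30.0
```

```bash
cat > m.py <<'E'
from h import *
o,im,t,w=wcloud(); print(o["ee_pos"],o["orientation"],o["width"])
cv2.imwrite("pics/w3.png",cv2.resize(im["pixels"],(800,600)))
x,y,z=np.moveaxis(w,-1,0)
T=(abs(x-511)<80)&(abs(y+58)<100)&(z<60)
print("bench",np.nanmedian(z[(abs(x-420)<20)&(abs(y+120)<40)]))
for lo in(4,6,7.5):
  m=T&(z>lo)&(z<14)&(x>440)
  if m.sum()>9: wrect(w[m],"tray z>%g"%lo)
m=(z>50)&(z<60)&(x<465)&(x>380)&(abs(y+50)<40)
if m.sum()>9: wrect(w[m],"handle")
m=T&(z>46)&(z<56)&(x>470)
if m.sum()>9: wrect(w[m],"caps")
m=(abs(t[...,0])<60)&(abs(t[...,1])<35)&(abs(t[...,2]+31)<6)
if m.sum()>9: wrect(t[m][:,:2],"module top, tool"); print(t[m][:,0].min(),t[m][:,0].max(),t[m][:,1].min(),t[m][:,1].max())
np.savez("w3.npz",w=w,px=im["pixels"])
E
python3 m.py
```

```text
[609.69206434 -59.11933342 122.88343778] [-2.12497726e-01 -3.13243780e+00 -4.43891366e-04] 49.787154878619226
bench 0.6068646330315701Traceback (most recent call last):
  File "m.py", line 9, in <module>
    if m.sum()>9: wrect(w[m],"tray z>%g"%lo)
                  ~~~~~^^^^^^^^^^^^^^^^^^^^^
  File "h.py", line 27, in wrect
    P=P.astype(np.float32); r=cv2.minAreaRect(P); b=cv2.boxPoints(r); e=b[1]-b[0]; a=(np.degrees(np.arctan2(e[1],e[0]))+45)%90-45
                              ~~~~~~~~~~~~~~~^^^
cv2.error: OpenCV(4.12.0) /io/opencv/modules/imgproc/src/convhull.cpp:143: error: (-215:Assertion failed) total >= 0 && (depth == CV_32F || depth == CV_32S) in function 'convexHull'
```

View pics/w3.png

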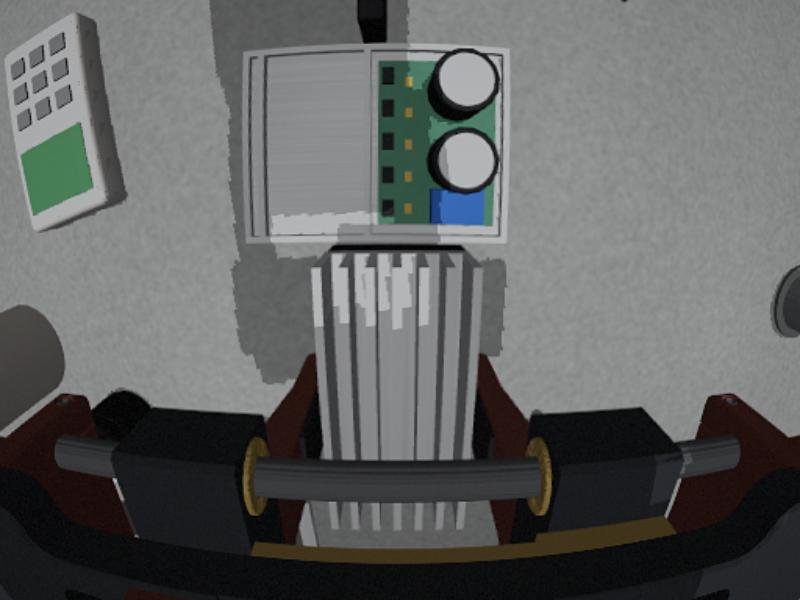

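The tray fills (245-508, 47-243), the pocket (265-372, 55-235) lies empty on the -y side, and the module is held straight. My rectangle helper needs 2D points, so I'll rerun it on the saved cloud.

```bash
sed -i 's/P=P.astype(np.float32); r=cv2.minAreaRect(P); b/P=P[:,:2].astype(np.float32); r=cv2.minAreaRect(P); b/' h.py; python3 m.py; python3 - <<'E'
from h import *
f=np.load("w3.npz"); w=f["w"]
# rim corners, picked in the 800x600 picture: outer corners (z 10)
A=np.array([511.,-58.6]); a=np.radians(-7.8); ax=np.array([np.cos(a),np.sin(a)]); ay=np.array([-ax[1],ax[0]])
q=w[...,:2]-A; lx=q@ax; ly=q@ay; z=w[...,2]
# rib profile across the pocket and end rim profile
for s in np.arange(-84,6,2.):
    m=(abs(lx)<30)&(abs(ly-s)<1)&(z<30); 
    if m.sum(): print((int(s),round(float(np.median(z[m])),1)),end=" ")
print()
for s in list(np.arange(-64,-50,1.))+list(np.arange(50,66,1.)):
    m=(abs(lx-s)<.5)&(abs(ly+40)<20)&(z<30)
    if m.sum(): print((int(s),round(float(np.median(z[m])),1)),end=" ")
E
```

```text
[609.3166095  -58.89727951 123.04110787] [-2.11830773e-01 -3.13240459e+00 -3.75909424e-04] 49.84286275617115
bench 0.6510927777077313
tray z>4 15454 c [511.4 -59.5] size [161.3 121.7] yaw -7.68
tray z>6 7697 c [511.4 -59.5] size [161.3 121.7] yaw -7.68
tray z>7.5 4808 c [511.4 -59.5] size [161.3 121.7] yaw -7.68
handle 272 c [447.1 -50.4] size [14.2 12.4] yaw -8.58
caps 2877 c [509.9 -10.9] size [34.7 75.8] yaw -7.41
module top, tool 7225 c [0.2 0. ] size [ 70.  101.3] yaw -0.15
-50.50392848392222 50.846290621309215 -34.991924353079106 34.96691076588915
(-84, 0.9) (-82, 10.6) (-80, 10.6) (-78, 10.2) (-76, 4.9) (-74, 4.6) (-72, 11.4) (-70, 12.4) (-68, 12.1) (-66, 5.5) (-64, 4.6) (-62, 4.6) (-60, 4.8) (-58, 4.5) (-56, 4.6) (-54, 4.6) (-52, 4.5) (-50, 4.6) (-48, 4.6) (-46, 4.5) (-44, 4.6) (-42, 4.6) (-40, 4.6) (-38, 4.7) (-36, 4.6) (-34, 4.6) (-32, 4.6) (-30, 4.6) (-28, 4.6) (-26, 4.5) (-24, 4.6) (-22, 4.5) (-20, 4.5) (-18, 4.4) (-16, 4.6) (-14, 4.6) (-12, 4.6) (-10, 4.5) (-8, 4.8) (-6, 12.6) (-4, 12.5) (-2, 4.8) (0, 4.6) (2, 6.4) (4, 7.2) 
(-64, 0.7) (-63, 0.5) (-62, 0.8) (-61, 1.6) (-60, 9.3) (-59, 10.4) (-58, 10.7) (-57, 10.7) (-56, 10.6) (-55, 7.5) (-54, 4.9) (-53, 4.7) (-52, 4.7) (-51, 4.6) (50, 4.5) (51, 4.5) (52, 4.5) (53, 4.5) (54, 4.4) (55, 4.5) (56, 4.5) (57, 5.6) (58, 10.4) (59, 10.4) (60, 10.4) (61, 10.3) (63, 0.8) (64, 0.7) (65, 0.7)
```

jog_arm(increments=[0,0,0,25,-13,0,20,0,0,0,40,-20,0,20,0,0,0,32,-17,0,20,0,0,0,0,0,20,20,0,0,0,0,0,40,20,0,0,0,0,0,25,20,0,0,0,0,0,10,20,0,0,0,0,0,0,20,0,0,0,0,0,0,20])

```text
t: 7.38
ee_pos: [508.3, -96.5, 29.7]
orientation: [0.213, 3.133, -0.0]
ft_force: [-0.7, 0.3, -2.3]
width: 49.9
grasp_force: 30.0
```

jog_arm(increments=[0,0,0,1.7,1,0,20,0,0,0,0,0,0,20,0,0,0,0,0,5,20,0,0,0,0,0,4,20,0,0,0,0,0,2,20,0,0,0,0,0,0,20,0,0,0,0,0,0,20])

```text
t: 8.25
ee_pos: [505.8, -95.3, 18.0]
orientation: [-0.214, -3.134, -0.0]
ft_force: [-3.4, 0.4, 6.3]
width: 49.9
grasp_force: 30.0
```

jog_arm(increments=[0,0,0,0,0,0,75,0,0,0,0,0,0,75,0,0,0,0,0,0,75,0,0,0,0,0,-15,75,0,0,0,0,0,-40,75,0,0,0,0,0,-50,75,0,0,0,-40,15,-10,75,0,0,0,-50,15,0,75,0,0,0,-15,5,0,75,0,0,0,0,0,0,75,0,0,0,0,0,0,75])

```text
t: 9.62
ee_pos: [613.0, -75.0, 132.3]
orientation: [-0.214, -3.132, -0.0]
ft_force: [0.4, 0.4, -0.1]
width: 66.1
grasp_force: 0.0
```

```bash
cat > m2.py <<'E'
from h import *
o,im,t,w=wcloud(); print(o["ee_pos"],o["orientation"],o["width"],o["t"])
x,y,z=np.moveaxis(w,-1,0)
A=np.array([511.,-58.6])
T=(abs(x-A[0])<80)&(abs(y-A[1])<100)
m=T&(z>7.5)&(z<14)&(x>440); wrect(w[m],"tray")
m=T&(z>44)&(z<60)&(y<-66); wrect(w[m],"module"); print(np.median(z[m]))
m=(z>50)&(z<60)&(x<465)&(x>380)&(abs(y+50)<30); wrect(w[m],"handle")
E
python3 m2.py
python3 - <<'E'
from h import *
# bay: points from top and scene cameras
W=np.concatenate([cloud(get_image(n))[::1].reshape(-1,3) for n in("top","scene")]); W=W[np.isfinite(W[:,0])]
im=dict(np.load("top.npz")); w=cloud(im)
m=(abs(w[...,0]-728)<70)&(abs(w[...,1]+70)<110)&(w[...,2]>220)&(w[...,2]<240)
planerect(im,m,230,"head depthmask")
s=get_image("scene"); ws=cloud(s)
m=(abs(ws[...,0]-728)<70)&(abs(ws[...,1]+70)<110)&(ws[...,2]>224)&(ws[...,2]<240)
planerect(s,m,230,"head scene")
m=(abs(ws[...,0]-800)<100)&(abs(ws[...,1]+70)<130)&(ws[...,2]>146)&(ws[...,2]<162)
planerect(s,m,154,"cover scene"); 
E
```

```text
[612.96860099 -74.98022772 132.27790556] [-2.13983508e-01 -3.13202301e+00 -1.08125791e-04] 66.13709086355904 9.625
tray 3666 c [511.4 -59.3] size [160.8 122.4] yaw -8.11
module 3438 c [505.1 -95.6] size [ 50.5 100.5] yaw -7.83
49.33502473821115
handle 219 c [452.5 -59.5] size [14.6 35.2] yaw 27.94
head depthmask 2017 c [726.3 -69.5] size [183.6  85.3] yaw mod90 -5.08
head scene 1308 c [734.  -71.6] size [191.6  89.2] yaw mod90 -5.22
cover scene 2783 c [802.  -76.9] size [206.2 197.6] yaw mod90 -5.26
```

jog_arm(increments=[0,-10.5,0,0,0,0,60,0,-10.5,0,0,0,0,60,0,-10.5,0,0,0,0,60,0,-10.5,0,0,0,0,60,0,0,0,0,0,0,60,0,0,0,0,0,0,60])

```text
t: 10.58
ee_pos: [617.9, -78.0, 144.7]
orientation: [0.169, 2.572, -0.026]
ft_force: [-0.2, 0.6, -0.1]
width: 52.9
grasp_force: 0.0
```

```bash
python3 - <<'E'
from h import *
o,im,t,w=wcloud(); print(o["ee_pos"],o["orientation"],o["qpos"].round(3),o["t"])
cv2.imwrite("pics/w4.png",cv2.resize(im["pixels"],(800,600)))
np.savez("w4.npz",w=w,px=im["pixels"])
x,y,z=np.moveaxis(w,-1,0)
for lo,hi in((3,8),(8,14),(14,17),(20,30),(40,60)):
    m=(x>670)&(x<860)&(y>-220)&(y<80)&(z>lo)&(z<hi)
    print(lo,hi,m.sum())
    for a in range(680,850,10):
        q=y[m&(abs(x-a)<3)]; q=np.sort(q)
        if len(q)>4:
            L=q[q>-70]; Rr=q[q<-70]
            print(a,"left",np.round(L.min(),1) if len(L) else None,"right",np.round(Rr.max(),1) if len(Rr) else None,end=" | ")
    print()
E
```

```text
[617.8868235  -78.04570853 144.67426853] [ 0.16907323  2.57170779 -0.02596393] [-0.161  0.39   2.076  0.282  0.116 -1.871] 10.575
3 8 943
690 left None right -160.0 | 700 left None right -156.0 | 710 left 23.8 right -152.8 | 720 left 18.0 right -152.0 | 730 left 14.0 right -152.7 | 740 left 12.3 right -153.6 | 750 left 11.6 right -154.4 | 760 left 10.3 right -155.5 | 770 left 9.6 right None | 780 left 8.2 right None | 790 left 45.5 right None | 840 left None right -83.1 | 
8 14 687
690 left None right -159.9 | 700 left None right -156.8 | 710 left 23.7 right -153.2 | 720 left 17.9 right -151.6 | 730 left 14.2 right -152.6 | 740 left 12.6 right -153.6 | 750 left 11.0 right -154.6 | 760 left 10.3 right -155.5 | 770 left 9.3 right None | 820 left None right -211.0 | 840 left None right -84.9 | 
14 17 321
690 left None right -160.4 | 700 left None right -156.4 | 710 left 24.0 right -154.0 | 720 left 19.2 right -151.8 | 730 left 14.3 right -152.7 | 740 left 12.5 right -153.5 | 750 left 11.3 right -154.6 | 820 left None right -209.0 | 840 left None right -90.9 | 
20 30 1904
690 left None right -159.7 | 700 left None right -156.4 | 710 left 23.7 right -153.1 | 720 left 18.4 right -152.1 | 730 left 14.2 right -152.6 | 740 left 12.5 right -153.7 | 750 left 11.8 right -143.3 | 760 left 0.5 right -144.2 | 770 left -0.3 right -145.1 | 780 left -1.6 right -145.9 | 790 left -2.5 right -146.8 | 800 left -3.3 right -147.8 | 810 left -4.2 right -149.0 | 820 left -5.1 right -149.5 | 830 left -6.0 right -150.6 | 840 left -2.2 right -86.8 | 
40 60 2004
720 left None right -152.1 | 730 left 13.8 right -152.6 | 740 left 12.1 right None | 750 left 11.1 right -179.3 | 760 left 10.1 right -212.6 | 770 left 9.1 right None | 780 left 8.4 right None | 790 left 7.4 right None | 800 left 6.5 right None | 810 left 5.8 right -159.5 | 820 left 4.7 right -160.5 | 830 left 4.1 right -162.4 | 840 left None right -72.1 |
```

View pics/w4.png

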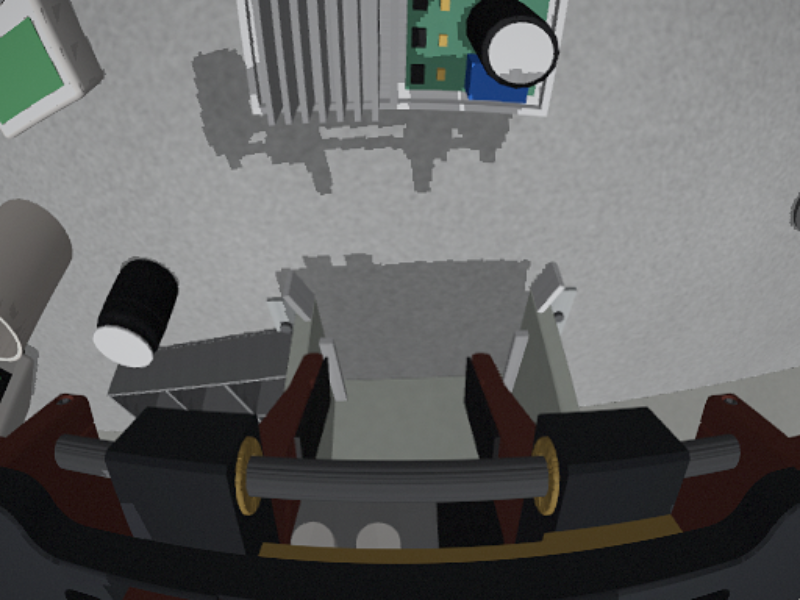

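The view shows the bay mouth with flares at (295,290) and (545,285), the lips inside, and the module seated in the pocket at the top. Walls fitted on the depth give bay yaw -5.2°, a mouth near (723,-69) and a channel of about 165 mm, which matches the given 166. Joint 5 stops at about 32° of lean. A 25° lean holding the rear of the handle clears the head, so I go to the handle with that.

jog_arm(increments=[0,7.3,0,0,0,0,60,0,0,0,25,1,-12,60,0,0,0,40,1,-18,60,0,0,0,40,1,-19,60,0,0,0,40,1,-19,60,0,0,0,30,0,-14,60,0,0,0,0,0,0,60,0,0,0,0,0,0,60])

```text
t: 11.62
ee_pos: [428.0, -49.8, 145.4]
orientation: [0.175, 2.697, -0.016]
ft_force: [-0.2, -0.4, 0.4]
width: 52.7
grasp_force: 0.0
```

```bash
cat > st.py <<'E'
from h import *
o=get_obs(); M=R.from_rotvec(o["orientation"]).as_matrix(); z=M[:,2]; y=M[:,1]
print("tcp",o["ee_pos"].round(1),"lean",np.degrees(np.arctan2(np.hypot(*z[:2]),-z[2])).round(1),"heading",np.degrees(np.arctan2(z[1],z[0])).round(2),"y-dir yaw",(np.degrees(np.arctan2(y[1],y[0]))-90).round(2),"yz",y[2].round(3),"q",o["qpos"].round(3),"F",o["ft_force"].round(1),"t",o["t"],"w",o["width"])
E
python3 st.py
```

```text
tcp [428.  -49.8 145.4] lean 25.1 heading -5.19 y-dir yaw -7.21 yz 0.016 q [-0.167  0.156  2.381  0.192  0.17  -1.79 ] F [-0.2 -0.4  0.4] t 11.625 w 52.72606878041547
```

```bash
cat > go.py <<'E'
from h import *
import sys
# go.py x y z lean yaw : turn (deg, tool axes) then shift (mm) in the axes after the turn
X,Y,Z,l,yw=map(float,sys.argv[1:])
o=get_obs(); M=R.from_rotvec(o["orientation"]).as_matrix()
l=np.radians(l); yw=np.radians(yw); h=np.array([np.cos(yw),np.sin(yw),0]); up=np.array([0,0,1.])
zz=np.sin(l)*h-np.cos(l)*up; yy=np.cross(up,h); xx=np.cross(yy,zz); D=np.stack([xx,yy,zz],1)
print("now",o["ee_pos"].round(1),"turn",np.degrees(R.from_matrix(M.T@D).as_rotvec()).round(2),"shift",(D.T@(np.array([X,Y,Z])-o["ee_pos"])).round(1),"per forward/left/up mm",(D.T@np.stack([h,yy,up],1)).round(3).tolist(),"q",o["qpos"].round(3),o["ft_force"].round(1),o["t"])
E
python3 go.py 427 -47.7 65 18 -7.9
```

```text
now [428.  -49.8 145.4] turn [1.13 7.11 0.3 ] shift [26.1  2.  76.1] per forward/left/up mm [[-0.951, -0.0, -0.309], [0.0, 1.0, 0.0], [0.309, -0.0, -0.951]] q [-0.167  0.156  2.381  0.192  0.17  -1.79 ] [-0.2 -0.4  0.4] 11.625
```

jog_arm(increments=[1.1,7.1,0.3,0,0,0,60,0,0,0,8,1,20,60,0,0,0,10,1,30,60,0,0,0,8,0,26,60,0,0,0,0,0,0,60,0,0,0,0,0,0,60])

```text
t: 12.38
ee_pos: [427.4, -47.6, 66.8]
orientation: [0.195, 2.823, -0.029]
ft_force: [-0.0, -0.2, 1.2]
width: 53.1
grasp_force: 0.0
```

```bash
python3 st.py; python3 go.py 427 -47.7 22 18 -7.9; python3 - <<'E'
from h import *
o,im,t,w=wcloud(); x,y,z=np.moveaxis(w,-1,0)
m=(z>20)&(z<58)&(x<455)&(x>390)&(abs(y+48)<16)
print(m.sum()); 
if m.sum()>9: print(np.percentile(y[m],[2,50,98]),np.percentile(x[m],[2,98]),z[m].max()); wrect(w[m],"handle")
E
```

```text
tcp [427.4 -47.6  66.8] lean 17.9 heading -7.73 y-dir yaw -7.89 yz 0.001 q [-0.14   0.378  2.344  0.013  0.108 -1.585] F [-0.  -0.2  1.2] t 12.375 w 53.134353948450155
now [427.4 -47.6  66.8] turn [ 0.05 -0.1  -0.  ] shift [14.2 -0.2 42.5] per forward/left/up mm [[-0.951, -0.0, -0.309], [0.0, 1.0, 0.0], [0.309, -0.0, -0.951]] q [-0.14   0.378  2.344  0.013  0.108 -1.585] [-0.  -0.2  1.2] 12.375
1760
[-55.54051916 -46.82236717 -38.96755963] [407.35967651 449.67979909] 56.9482692573223
handle 1760 c [429.5 -48.1] size [14.1 45. ] yaw -7.94
```

```bash
python3 - <<'E'
from h import *
from scipy.optimize import least_squares
Q=np.array([[1.159,.42384,1.63072,0,1.08862,-.019],[-.161,.39,2.076,.282,.116,-1.871],[-.167,.156,2.381,.192,.17,-1.79],[-.14,.378,2.344,.013,.108,-1.585]])
P=np.array([[238.98,576.87,221.9],[617.9,-78.05,144.7],[428,-49.8,145.4],[427.4,-47.6,66.8]])
Ry=lambda a:R.from_euler("y",a); Rz=lambda a:R.from_euler("z",a)
def fk(q,p):
    r0,h,a2,e,a3,L=p
    A=Rz(q[0]); B=A*Ry(q[1]); C=B*Ry(q[2]); W=C*Rz(q[3])*Ry(q[4])
    return A.apply([r0,0,h])+B.apply([0,0,a2])+C.apply([e,0,a3])+W.apply([0,0,L])
s=least_squares(lambda p:np.r_[(np.array([fk(q,p) for q in Q])-P).ravel(),(p-np.array([0,300,500,0,450,300]))*.002],[0,300,500,0,450,300],loss="linear")
p=s.x; print(p.round(1),"res",(np.array([fk(q,p) for q in Q])-P).round(1).tolist())
def ik(r,z,lean):
    f=lambda q:np.r_[(fk([0,q[0],q[1],0,np.pi-lean-q[0]-q[1],0],p)-[r,0,z])]
    t=least_squares(f,[.4,2.0]); q=t.x; return q[0],q[1],np.pi-lean-q.sum(),t.cost
for r,z in((430,22),(420,25),(600,25),(690,22),(690,30),(660,30)):
    for l in(0,8,15,20,25,30): print(r,z,l,np.round(ik(r,z,np.radians(l)),3))
E
```

```text
[ -4.2 320.3 567.4  80.1 488.2 318.2] res [[10.6, -5.4, -0.5], [0.1, -11.9, 0.7], [-1.9, -11.6, 0.2], [-3.0, -11.8, -0.4]]
430 22 0 [0.524 2.146 0.471 0.   ]
430 22 8 [0.502 2.239 0.262 0.   ]
430 22 15 [0.502 2.317 0.061 0.   ]
430 22 20 [ 0.517  2.371 -0.095  0.   ]
430 22 25 [ 0.547  2.423 -0.264  0.   ]
430 22 30 [ 0.594  2.471 -0.447  0.   ]
420 25 0 [0.51  2.167 0.465 0.   ]
420 25 8 [0.488 2.259 0.255 0.   ]
420 25 15 [0.489 2.337 0.054 0.   ]
420 25 20 [ 0.505  2.391 -0.104  0.   ]
420 25 25 [ 0.536  2.443 -0.274  0.   ]
420 25 30 [ 0.587  2.492 -0.46   0.   ]
600 25 0 [0.664 1.775 0.703 0.   ]
600 25 8 [0.627 1.875 0.499 0.   ]
600 25 15 [0.608 1.96  0.311 0.   ]
600 25 20 [0.604 2.018 0.171 0.   ]
600 25 25 [0.608 2.072 0.025 0.   ]
600 25 30 [ 0.621  2.124 -0.127  0.   ]
690 22 0 [0.761 1.559 0.822 0.   ]
690 22 8 [0.719 1.668 0.616 0.   ]
690 22 15 [0.693 1.758 0.429 0.   ]
690 22 20 [0.683 1.819 0.291 0.   ]
690 22 25 [0.68  1.876 0.149 0.   ]
690 22 30 [0.685 1.93  0.003 0.   ]
690 30 0 [0.75  1.558 0.834 0.   ]
690 30 8 [0.707 1.667 0.628 0.   ]
690 30 15 [0.68  1.757 0.442 0.   ]
690 30 20 [0.669 1.819 0.304 0.   ]
690 30 25 [0.666 1.877 0.163 0.   ]
690 30 30 [0.67  1.931 0.018 0.   ]
660 30 0 [0.717 1.632 0.792 0.   ]
660 30 8 [0.676 1.738 0.588 0.   ]
660 30 15 [0.652 1.826 0.401 0.   ]
660 30 20 [0.643 1.886 0.263 0.   ]
660 30 25 [0.641 1.943 0.121 0.   ]
660 30 30 [ 0.648  1.996 -0.026  0.   ]
```

```bash
python3 go.py 423 -47.3 22 8 -7.9
```

```text
now [427.3 -47.6  67.2] turn [ 0.05  9.93 -0.  ] shift [10.6 -0.3 44.1] per forward/left/up mm [[-0.99, 0.0, -0.139], [0.0, 1.0, 0.0], [0.139, -0.0, -0.99]] q [-0.14   0.377  2.344  0.013  0.108 -1.585] [ 0.6 -0.4  0.5] 12.425
```

jog_arm(increments=[0,9.9,0,0,0,0,60,0,0,0,5,0,20,60,0,0,0,5.6,0,24,60,0,0,0,0,0,0,60,0,0,0,0,0,0,60,0,0,0,0,0,0,30,0,0,0,0,0,0,10,0,0,0,0,0,0,5,0,0,0,0,0,0,5,0,0,0,0,0,0,5])

```text
t: 13.68
ee_pos: [421.3, -46.7, 21.3]
orientation: [0.207, 2.998, -0.013]
ft_force: [-1.4, -0.2, 2.9]
width: 13.8
grasp_force: 30.0
```

```bash
python3 st.py
```

```text
tcp [421.3 -46.7  21.3] lean 7.8 heading -7.49 y-dir yaw -7.9 yz 0.001 q [-0.139  0.501  2.254  0.005  0.25  -1.577] F [-1.4 -0.2  2.9] t 13.675 w 13.83315197674692
```

jog_arm(increments=[-0.2,0,-1.3,0,0,0,5,-0.2,0,-1.4,-5,0,0.7,5,0,0,0,-12,0.8,1.7,5,0,0,0,-20,1,2.8,5,0,0,0,-24,1,3.4,5,0,0,0,-24,1,3.4,5,0,0,0,-20,0.8,2.8,5,0,0,0,-10,0.3,1.4,5,0,0,0,0,0,0,5,0,0,0,0,0,0,5])

```text
t: 14.92
ee_pos: [537.0, -52.3, 20.6]
orientation: [0.135, 3.002, -0.007]
ft_force: [0.7, 0.5, -0.1]
width: 14.0
grasp_force: 30.0
```

```bash
python3 st.py; python3 - <<'E'
from h import *
im=get_image("top"); g=im["pixels"]; w=cloud(im); x,y,z=np.moveaxis(w,-1,0)
cv2.imwrite("pics/t5.png",cv2.resize(g[90:250,190:350],None,fx=3.5,fy=3.5,interpolation=cv2.INTER_CUBIC))
o,im,t,w=wcloud(); x,y,z=np.moveaxis(w,-1,0); print("valid",np.isfinite(x).sum())
m=(z>7.5)&(z<14)&(x>540)&(x<700)&(abs(y+60)<90)
if m.sum()>9: wrect(w[m],"tray"); 
m=(z>46)&(z<54)&(x>540)&(x<700)&(y>-140)&(y<-70)
if m.sum()>9: wrect(w[m],"module")
E
```

```text
tcp [537.  -52.3  20.6] lean 7.8 heading -4.58 y-dir yaw -5.15 yz 0.001 q [-0.123  0.585  2.009  0.014  0.411 -1.616] F [ 0.7  0.5 -0.1] t 14.925 w 14.038625437634503
valid 195821
tray 340 c [615.  -59.8] size [160.2  96.2] yaw -5.31
module 32 c [598.7 -70.7] size [ 2.  13.4] yaw -7.89
```

View pics/t5.png

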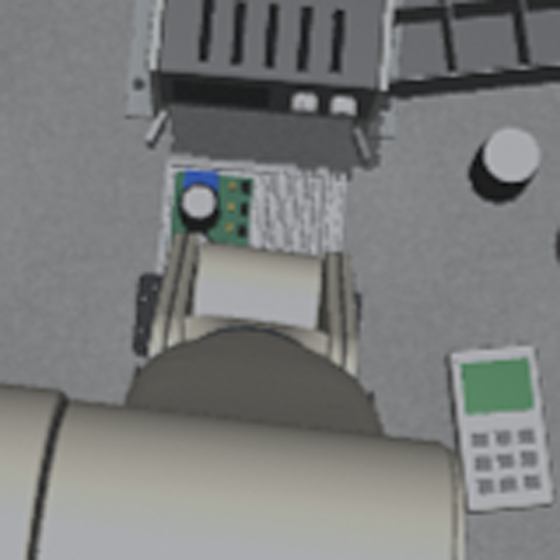

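The picture shows the tray square in front of the bay, its front edge between the flares at (155,130) and (365,150). I push it in along the bay axis.

jog_arm(increments=[0,0,0,-8,0,1.1,5,0,0,0,-13,0,1.8,5,0,0,0,-13,0,1.8,5,0,0,0,-13,0,1.8,5,0,0,0,-13,0,1.8,5,0,0,0,-13,0,1.8,5,0,0,0,-13,0,1.8,5,0,0,0,-13,0,1.8,5,0,0,0,-8,0,1.1,5,0,0,0,-2,0,0.3,5,0,0,0,0,0,0,5,0,0,0,0,0,0,5])

```text
t: 16.52
ee_pos: [647.1, -62.3, 20.7]
orientation: [0.135, 3.001, -0.007]
ft_force: [1.0, 0.0, -4.9]
width: 13.8
grasp_force: 30.0
```

```bash
python3 st.py
```

```text
tcp [647.1 -62.3  20.7] lean 7.9 heading -4.6 y-dir yaw -5.14 yz 0.001 q [-0.117  0.684  1.761  0.009  0.56  -1.605] F [ 1.   0.  -4.9] t 16.525 w 13.790582554488235
```

jog_arm(increments=[0,0,0,0,0,0,40,0,0,0,0,0,0,40,0,0,0,0,0,0,40,0,0,0,15,0,-2,40,0,0,0,25,0,-3.5,40,0,0,0,20,0,-2.8,40,0,-7,0,0,0,-5,0,0,-7,0,0,0,0,0,0,0,0,0,0,0,0,0,0,0,0,0,0,0,0])

```text
invalid input
```

```bash
python3 st.py; python3 go.py 624 -60.2 30 22 -5.2;  python3 - <<'E'
from h import *
o,im,t,w=wcloud(); x,y,z=np.moveaxis(w,-1,0)
cv2.imwrite("pics/w6.png",cv2.resize(im["pixels"],(800,600)))
m=(z>18)&(z<58)&(x>610)&(x<700)&(abs(y+63)<16)
print(m.sum())
if m.sum()>9: wrect(w[m],"handle"); print(z[m].max())
m=(z>46)&(z<54)&(x>660)&(x<800)&(y>-150)&(y<-70)
if m.sum()>9: wrect(w[m],"module")
E
```

```text
tcp [647.1 -62.3  20.7] lean 7.9 heading -4.6 y-dir yaw -5.14 yz 0.001 q [-0.117  0.684  1.761  0.009  0.56  -1.605] F [ 1.   0.  -4.9] t 16.525 w 13.790582554488235
now [647.1 -62.3  20.7] turn [  0.09 -14.12   0.04] shift [ 18.   -0.  -17.3] per forward/left/up mm [[-0.927, -0.0, -0.375], [-0.0, 1.0, 0.0], [0.375, -0.0, -0.927]] q [-0.117  0.684  1.761  0.009  0.56  -1.605] [ 1.   0.  -4.9] 16.525
2975
handle 2975 c [664.1 -63. ] size [31.3 69.4] yaw -0.5
57.98772810291679
module 72 c [703.5 -80.2] size [ 2.5 30.2] yaw -4.86
```

View pics/w6.png

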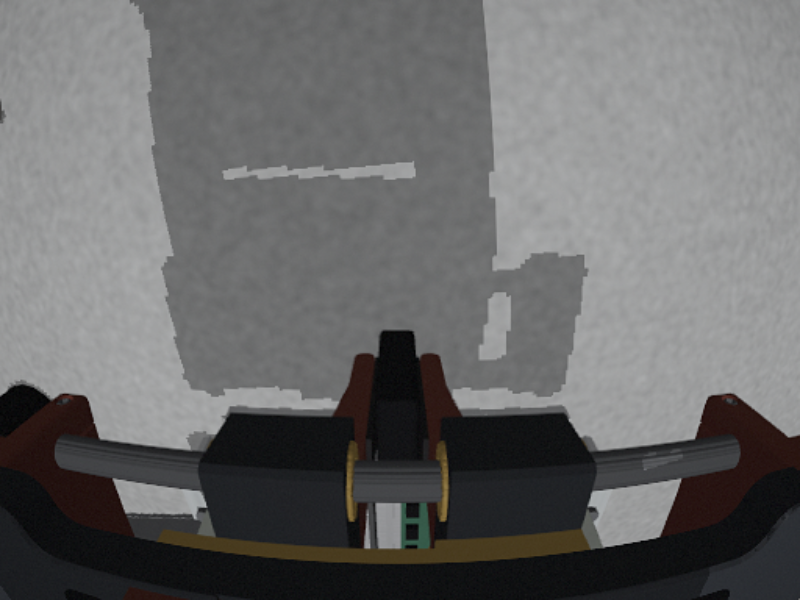

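The call was refused because I miscounted the numbers, so nothing moved. The picture shows the handle at (398,380) still pinched. I resend the call.

jog_arm(increments=[0,0,0,0,0,0,40,0,0,0,0,0,0,40,0,0,0,0,0,0,40,0,0,0,15,0,-2,40,0,0,0,25,0,-3.5,40,0,0,0,20,0,-2.8,40,0,-7,0,0,0,-5,0,0,-7,0,0,0,0,0,0,0,0,0,0,0,0,0,0,0,0,0,0,0])

```text
t: 17.82
ee_pos: [588.0, -57.1, 27.2]
orientation: [0.125, 2.756, -0.022]
ft_force: [0.9, 1.2, 0.7]
width: 1.3
grasp_force: 0.0
```

```bash
python3 st.py; python3 go.py 615 -59.4 30 22 -5.2;  python3 - <<'E'
from h import *
o,im,t,w=wcloud(); x,y,z=np.moveaxis(w,-1,0)
cv2.imwrite("pics/w7.png",cv2.resize(im["pixels"],(800,600)))
m=(z>18)&(z<58)&(x>624)&(x<690)&(abs(y+63)<16)
print(m.sum())
if m.sum()>9: wrect(w[m],"handle"); print(z[m].max())
E
```

```text
tcp [588.  -57.1  27.2] lean 21.9 heading -4.99 y-dir yaw -5.16 yz 0.001 q [-0.124  0.595  2.058  0.13   0.107 -1.731] F [0.9 1.2 0.7] t 17.825 w 1.2634762572705687
now [588.  -57.1  27.2] turn [ 0.08 -0.06  0.01] shift [-26.2   0.2   7.6] per forward/left/up mm [[-0.927, -0.0, -0.375], [-0.0, 1.0, 0.0], [0.375, -0.0, -0.927]] q [-0.124  0.595  2.058  0.13   0.107 -1.731] [0.9 1.2 0.7] 17.825
214
handle 214 c [652.6 -62.7] size [ 6.1 43.1] yaw -5.7
56.195098207188266
```

View pics/w7.png

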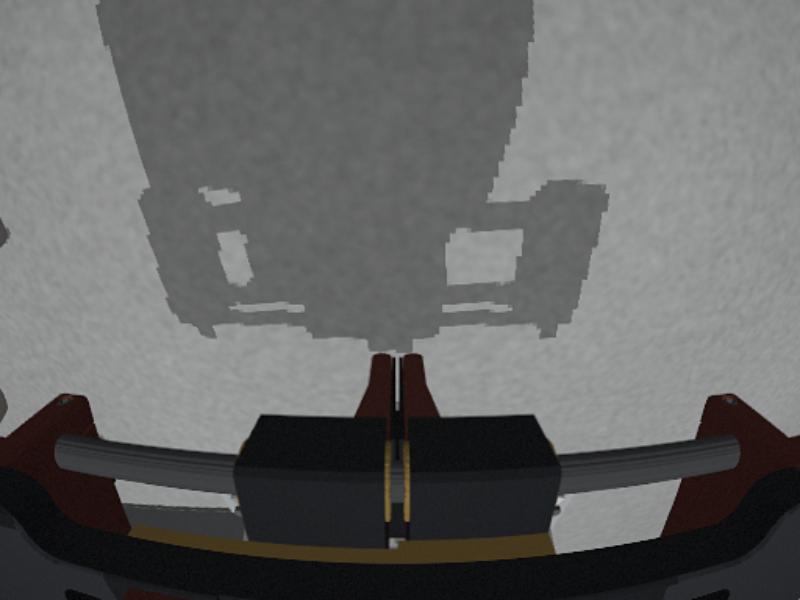

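The fingers are closed and sit squarely behind the handle, which is on the bay axis. I push the last stretch from behind.

jog_arm(increments=[0,2,0,-10,0,3.6,0,0,0,0,-18,0,6.6,0,0,0,0,-7.5,0,2.7,0,0,0,0,-7.5,0,2.7,0,0,0,0,-7.5,0,2.7,0,0,0,0,-7.5,0,2.7,0,0,0,0,-5.6,0,2,0,0,0,0,0,0,0,0])

```text
t: 18.88
ee_pos: [654.0, -63.0, 26.5]
orientation: [0.126, 2.793, -0.02]
ft_force: [-1.0, -0.3, -0.6]
width: 0.6
grasp_force: 0.4
```

```bash
python3 st.py
```

```text
tcp [654.  -63.   26.5] lean 19.8 heading -4.92 y-dir yaw -5.15 yz 0.001 q [-0.119  0.649  1.888  0.044  0.259 -1.641] F [-1.  -0.3 -0.6] t 18.875 w 0.6098320234731199
```

jog_arm(increments=[0,0,0,-3.8,0,1.4,0,0,0,0,-3.8,0,1.4,0,0,0,0,-2.8,0,1,0,0,0,0,-0.9,0,0.3,0,0,0,0,0,0,0,0])

```text
t: 19.5
ee_pos: [665.5, -64.0, 26.5]
orientation: [0.126, 2.794, -0.02]
ft_force: [-3.8, -0.2, 0.7]
width: 0.5
grasp_force: 1.8
```

jog_arm(increments=[0,0,0,-0.9,0,0.3,0,0,0,0,-0.9,0,0.3,0,0,0,0,0,0,0,0])

```text
t: 19.88
ee_pos: [667.6, -64.2, 26.5]
orientation: [0.126, 2.794, -0.02]
ft_force: [-2.3, 0.5, -1.1]
width: 0.7
grasp_force: 1.4
```

jog_arm(increments=[0,0,0,-0.9,0,0.3,0,0,0,0,-0.9,0,0.3,0,0,0,0,0,0,0,0])

```text
t: 20.25
ee_pos: [669.5, -64.3, 26.6]
orientation: [0.126, 2.794, -0.02]
ft_force: [-2.2, 1.3, -1.1]
width: 0.5
grasp_force: 1.2
```

jog_arm(increments=[0,0,0,-0.9,0,0.3,0,0,0,0,-0.9,0,0.3,0,0,0,0,0,0,0,0])

```text
t: 20.62
ee_pos: [670.5, -64.4, 26.5]
orientation: [0.126, 2.796, -0.02]
ft_force: [-6.3, 0.1, 1.6]
width: 0.4
grasp_force: 3.0
```

jog_arm(increments=[0,0,0,-0.9,0,0.3,0,0,0,0,-0.9,0,0.3,0,0,0,0,0,0,0,0])

```text
t: 21.0
ee_pos: [670.7, -64.5, 26.3]
orientation: [0.126, 2.799, -0.019]
ft_force: [-12.7, 0.4, 7.8]
width: 0.4
grasp_force: 6.4
```

The force rises and the motion stops at x = 670.6, close to the predicted 669, so the tray is against the stop. I back off and check.

jog_arm(increments=[0,0,0,5,0,-1.8,0,0,0,0,25,0,-9,0,0,0,0,45,0,-16.4,0,0,0,0,40,0,-45,0,0,0,0,30,0,-50,0,0,0,0,0,0,0,0])

```text
t: 21.75
ee_pos: [495.6, -48.8, 95.3]
orientation: [0.126, 2.789, -0.02]
ft_force: [0.6, 0.1, 0.9]
width: 0.4
grasp_force: 0.0
```

```bash
python3 st.py; python3 - <<'E'
from h import *
im=get_image("top"); w=cloud(im); g=im["pixels"]; x,y,z=np.moveaxis(w,-1,0)
m=(z>44)&(z<62)&(x>655)&(x<720)&(abs(y+66)<25); wrect(w[m],"handle vis")
H=(x<720)&(x>640)&(abs(y+66)<30)&(z<70); planerect(im,H&(g.mean(-1)<70),54,"handle px")
s=get_image("scene"); a=g[95:195,205:305]; b=s["pixels"][150:270,200:360]
cv2.imwrite("pics/end.png",np.hstack([cv2.resize(a,(400,400)),cv2.resize(b,(400,400))]))
o,im,t,w=wcloud(); x,y,z=np.moveaxis(w,-1,0)
m=(z>44)&(z<60)&(x>640)&(x<720)&(abs(y+66)<20)
if m.sum()>9: wrect(w[m],"handle wrist")
m=(z>44)&(z<56)&(x>720)&(x<860)&(y<-75)&(y>-150)
if m.sum()>9: wrect(w[m],"module wrist"); print(np.median(z[m]))
E
```

```text
tcp [495.6 -48.8  95.3] lean 20.0 heading -4.95 y-dir yaw -5.16 yz 0.001 q [-0.132  0.364  2.219  0.074  0.21  -1.682] F [0.6 0.1 0.9] t 21.75 w 0.3890386320459312
handle vis 64 c [698.8 -66.9] size [12.4 41.7] yaw -1.12
handle px 80 c [695.4 -65.4] size [17.4 52.7] yaw mod90 -0.86
handle wrist 140 c [699.5 -66.9] size [10.  41.6] yaw -5.62
```

View pics/end.png

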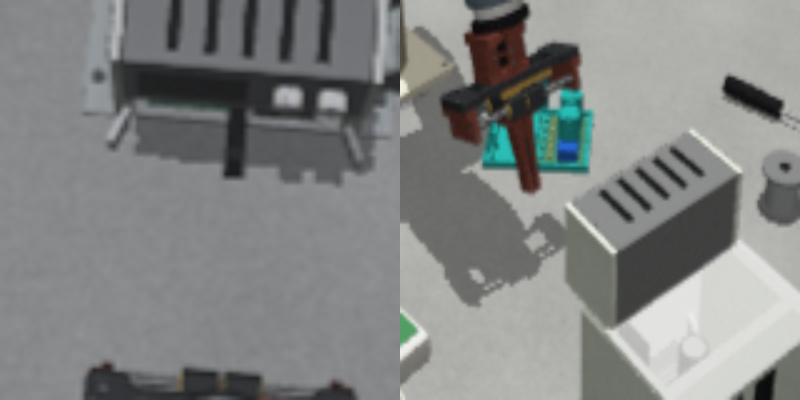

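The wrist camera puts the handle's middle at (699.5,-66.9), against (700.6,-67.2) predicted for home. The tray's front edge then comes to about x = 841, matching the stop seen near 840. The picture shows the near rim level with the mouth at (130-350,110-130), and the robot is clear. I hand the job in.

```bash
python3 -c "
from workcell import job
print(job.close_job())"
```

```text
the job is handed in; nothing more can be done
None
```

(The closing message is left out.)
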